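# Thread the long spring over the tall spring rod

### The arm

A 7-joint arm with a two-finger parallel gripper is mounted at the origin on the work surface. World frame = base frame: x ahead of the robot, y to its left, z up, the work surface at z = 0. Lengths are in m, angles in rad, forces in N, time in s.
With the tool pointing down it reaches from about 0.4 to 0.875 m from the base axis. Payload 19.3 kg.
Tool frame: the origin (TCP) lies at the very end of the fingers, on their centre line; the grasp point (between the pads) lies 19 mm behind it; z points along the fingers, y is the direction in which the jaws open and shut (so a half turn about z gives the same grasp; the last joint's range is limited). The gripper opens to 85 mm and grips with 20 to 120 N. Pads are 22 mm wide; open, the fingers measure 114 mm over their backs; the gripper's body (76 mm by 85 mm) begins 54 mm behind the grasp point. The pads swing forward as they close: fully open they stand 13 mm farther back than shut.
Start: joints at [-1.178, 0.521, -0.036, 1.599, 0.021, 1.021, -0.113], TCP at [0.279, 0.559, 0.231] pointing down, gripper open.
Joint ranges: [-2.91, 2.91], [-0.3, 2.13], [-1.5, 1.42], [0.17, 2.43], [-1.26, 4.41], [0.16, 1.93], [-2.52, 2.52]. Speed limits (rad/s): [1.89, 1.89, 2.39, 2.39, 3.01, 3.01, 3.01].

### API

Orientations are given as [roll, pitch, yaw] about the fixed x, y, z axes, in that order (R = Rz(yaw) Ry(pitch) Rx(roll)).
In Python, from workcell import bot, grab_frame, calibration, workorder gives the robot as it stands.
- The arm moves only by the tool move_arm, never from a script. Its arguments are lists of equal length, an entry for each row: "jaw": the closure in counts, from 0 (fully open) to 255 (shut); "dp": the shift along the tool's x, y, z in units of 800 mm (1.0 is 800 mm), a list of three; "rotation": the turn, a rotation vector about the tool's x, y, z in units of pi rad (1.0 is pi rad), a list of three. In form: {"jaw": [jaw, ...], "dp": [[dx, dy, dz], ...], "rotation": [[rx, ry, rz], ...]}. A call has 1 to 10 rows; each row shifts and turns the commanded pose from where the row before left it, along the tool's axes as they then stand; what a row does not reach is not made up. A row lasts 1/8 s, in which the tool goes at most 62.5 mm and 10.7 degrees, less where a joint would pass 70% of its speed; a pose out of reach is approached as far as the arm can. A call with a number of a shift or a turn outside -1 to 1 is refused whole. A call with a gripper value outside its range is refused whole. The fingers move at their own pace and stop on an object; "squeeze" is the grip in N (left out, the last holds). Time passes only in rows, so rows that do not move let the fingers close. It gives the time, the measured TCP pose, the force and the opening at its end, in the units of the state.
- bot.observe(): the state, without advancing time (a new reading comes with each control period).
- grab_frame(name): name is "side" or "top"; returns the picture (400x640x3 uint8, blue, green, red); there is no depth.
- calibration(name): a dict with "camera_matrix" (3x3 intrinsics, pixels), "T" (4x4, takes a point from camera to world coordinates). Camera axes: x right, y down, z forward; pixel columns grow to the right and rows downward; lengths in m; the calibration is good to about 2 mm. A picture is of the moment at which its call begins. calibration takes no time and is no camera call.
- workorder.job_done(): hands the job in, once; it reports no verdict.
The state is a dict: "clock": time; "qpos": joint angles; "qd": joint speeds; "joint_efforts": joint torques, N m; "position": TCP position; "tool_rot": TCP orientation; "force": force on the tool from outside, world axes, zero at the start; "moment": the same for the moment, N m; "grip_width": finger opening in m.
Only numpy, scipy, OpenCV 4.12 (cv2) and the standard library are available. Lean on these libraries where they do the work, as an engineer would, in place of code of your own. Each camera call takes 0.05 s, during which the arm holds its last target. There are 200 camera calls.

### The job

Pick up the longer of the two coil springs, thread it over the end of the taller upright rod (with a slight twist if a coil catches) and lower it in the grip until it stands fully down on the round seat at the foot of that rod, then let go. Do not drop it down the rod, and leave the shorter spring standing where it is.

Things in the scene. Friction and masses are not known exactly. Their poses are not given: they have to be found in the camera images.
- long_spring_center (a point): Long steel compression spring standing upright and loose on the work surface: plain round-wire coil, outside diameter 44 mm (46 mm at most), bore 34 mm, 80 mm long, wire 5 mm, about 150 g, with closed flat ends. It is stiff and does not compress; its outside can be gripped anywhere. Point: its centre, on the coil axis half-way up (40 mm from either end). z axis: along the coil axis.
- short_spring_center (a point): Short steel compression spring, a bystander of the same look, diameter and wire, but only 40 mm long, standing upright and loose on the work surface. Point: its centre, 20 mm from either end. z axis: along the coil axis.
- tall_stand_seat (a point): Fixed spring stand with the taller rod: square dark steel base 70 x 70 x 20 mm, on it a round aluminium seat 50 mm in diameter and 6 mm high, and from the middle of that an upright steel rod 14 mm in diameter that rises 95 mm above the seat, its last 12 mm tapered to 6 mm. Point: on the rod axis at the level of the seat's top face (26 mm above the work surface). z axis: up along the rod. The rod stays 15 mm proud of the long spring once that is seated.
- short_stand_seat (a point): Fixed spring stand with the shorter rod, a bystander: the same base, seat and rod diameter, but the rod rises only 50 mm above the seat. Point: on the rod axis at the level of the seat's top face (26 mm above the work surface). z axis: up along the rod. The two springs and the two stands may be in any of four places across the surface, at least 110 mm apart centre to centre; low things (up to 65 mm high) lie in front of and behind them.
There are look-alikes about, which are no part of the job. What is shaped like the part that bears tall_stand_seat but pink or yellow is not meant.

How it is judged:
On the way, in this order (a step that is already met when the one before it is completed fails the run):
1. the rod's end is inside the long spring, which is held (horizontal distance between long_spring_center and tall_stand_seat below 0.016 m and contact force between the fingers and long_spring above 0.5 N and z of long_spring_center in the frame of tall_stand_seat between 0.04 and 0.125 m), for 0.05 s.
2. the long spring, still held, is lowered to within 15 mm of the seat (horizontal distance between long_spring_center and tall_stand_seat below 0.016 m and contact force between the fingers and long_spring above 0.5 N and z of long_spring_center in the frame of tall_stand_seat below 0.055 m), for 0.05 s.
At the end, for the whole second after the job is handed in: The long spring stands around the tall rod, its lower end on the seat (within 5 mm in height, its axis within 14 mm of the rod's), upright within 10 degrees, released and at rest; the short spring stands upright within 20 mm of where it was (horizontal distance between long_spring_center and tall_stand_seat below 0.014 m and z of long_spring_center in the frame of tall_stand_seat between 0.035 and 0.045 m and angle between each of long_spring_center, short_spring_center's own z axis and vertical below 0.18 rad and linear speed of long_spring below 0.02 m/s and distance of short_spring_center from where it was at the start of the episode below 0.02 m); the robot touches nothing.
It fails at once if the short spring is moved by more than 20 mm or tipped (distance of short_spring_center from where it was at the start of the episode above 0.02 m or angle between short_spring_center's own z axis and vertical above 0.3 rad).
It also fails if it takes over 40 s, if anything falls off the work surface, if the arm or the gripper's body presses on something with over 40 N, if the wrist force passes 120 N, or if a joint passes its speed limit or range.

## Working session

There is one attempt and no reset: what is moved stays moved. The work goes in short steps, Python scripts to look and compute and a tool call to move; the robot and the scene stay as the last step left them, time stands still between calls to the robot, and variables do not carry over. Pictures are saved under pics/ and viewed, about 8 in all and at most 12, crops included, and the job is handed in when it is done.

Besides the shell and the picture viewer there is one more tool, called after "Call:" by a JSON object that holds its "op" and its "data". move_arm: Moves the arm, as the interface text tells. Shifts and turns lie within -1 to 1; 1 stands for 800 mm of shift or pi rad of turn. Its arguments: {"type":"object","properties":{"jaw":{"type":"array","items":{"type":"number"}},"dp":{"type":"array","items":{"type":"array","items":{"type":"number","minimum":-1,"maximum":1}}},"rotation":{"type":"array","items":{"type":"array","items":{"type":"number","minimum":-1,"maximum":1}}},"squeeze":{"type":"number"}},"required":["jaw","dp","rotation"]}

```bash
mkdir -p pics; python3 - <<'E'
from workcell import bot, grab_frame, calibration
import cv2, numpy as np
for n in ("side","top"):
    cv2.imwrite(f"pics/{n}0.png",grab_frame(n)); c=calibration(n); print(n,np.round(c["camera_matrix"],1).tolist(),np.round(c["T"],3).tolist())
s=bot.observe(); print(s["clock"],s["position"],s["tool_rot"],s["grip_width"],s["force"])
E
```

```text
side [[375.9, 0.0, 317.7], [0.0, 375.9, 203.9], [0.0, 0.0, 1.0]] [[-0.999, -0.035, 0.022, 0.473], [-0.038, 0.543, -0.839, 0.623], [0.017, -0.839, -0.543, 0.473], [0.0, 0.0, 0.0, 1.0]]
top [[430.3, 0.0, 320.7], [0.0, 430.3, 205.9], [0.0, 0.0, 1.0]] [[0.02, -0.992, 0.125, 0.395], [-1.0, -0.018, 0.015, -0.023], [-0.013, -0.125, -0.992, 0.814], [0.0, 0.0, 0.0, 1.0]]
0.1 [0.27894748 0.55898417 0.23081902] [-3.14066816e+00  6.28776186e-05  2.67875971e+00] 0.08544744743711997 [ 0.63010801 -0.07682662 -0.12706855]
```

View pics/side0.png

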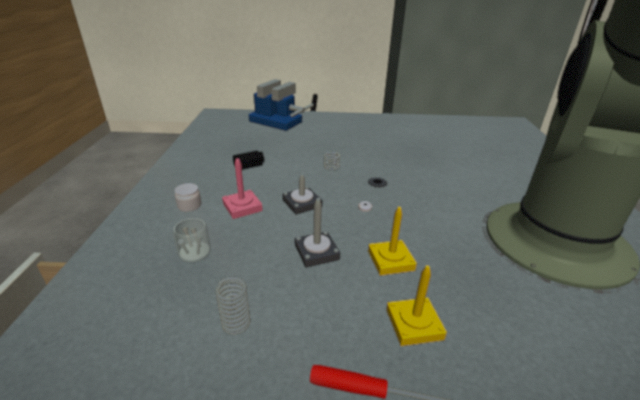

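View pics/top0.png

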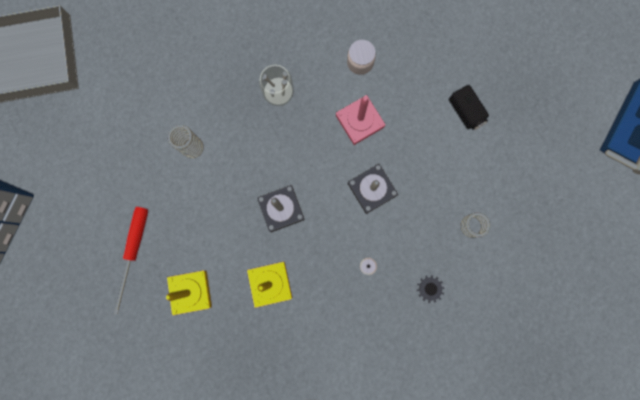

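Candidates for the spring are the coil at side (232,305) / top (185,142), the glass jar at side (192,240) / top (276,85), and the short coil at side (331,161) / top (477,225). Candidates for the stand are the grey one with the tall rod at side (317,245) / top (280,207), the grey one with the short rod at side (302,195) / top (373,188), the two yellow ones at top (188,293) and (268,285), and the pink one at top (361,118). I choose the coil at top (185,142) and the grey stand at top (280,207), and check both in one crop.

```bash
cat > h.py <<'E'
from workcell import bot, grab_frame, calibration
import cv2, numpy as np
def cast(n,u,v,z):
    c=calibration(n);T=c["T"];d=T[:3,:3]@np.linalg.inv(c["camera_matrix"])@[u,v,1]
    return T[:3,3]+d*(z-T[2,3])/d[2]
def proj(n,p):
    c=calibration(n);T=c["T"];q=c["camera_matrix"]@(T[:3,:3].T@(np.array(p)-T[:3,3]));return q[:2]/q[2]
E
python3 - <<'E'
from h import *
t=cv2.imread("pics/top0.png");s=cv2.imread("pics/side0.png")
a=t[110:170,150:220];b=t[180:240,245:315];c=s[265:345,190:270];d=s[185:270,280:350]
R=lambda i:cv2.resize(i,(400,300),interpolation=cv2.INTER_CUBIC)
cv2.imwrite("pics/crop.png",np.vstack([np.hstack([R(a),R(b)]),np.hstack([R(c),R(d)])]))
hsv=cv2.cvtColor(t,cv2.COLOR_BGR2HSV)
# base: dark blob
m=(hsv[...,2]<75).astype(np.uint8)
n,l,st,ce=cv2.connectedComponentsWithStats(m)
for i in range(1,n):
    if st[i,4]>150: 
        print(st[i].tolist(),ce[i].round(1))
        if 200<ce[i][0]<420:
            cn=np.argwhere(l==i)[:,::-1].astype(np.float32);r=cv2.minAreaRect(cn);print(r,cast("top",*r[0],.02).round(4))
for uv,z in(((180,135),.08),((189,147),.0),((477,222),.04)):print(uv,cast("top",*uv,z).round(4))
for uv,z in(((231,283),.08),((317,240),.026)):print("side",uv,cast("side",*uv,z).round(4))
E
```

```text
[62, 9, 15, 77, 449] [69.  47.6]
[601, 80, 39, 72, 330] [618.9 116.6]
[449, 85, 40, 44, 1031] [468.4 107. ]
[629, 125, 11, 24, 167] [635.4 137.4]
[0, 180, 33, 18, 243] [ 13.4 189.5]
[423, 281, 16, 16, 186] [430.8 288.7]
(180, 135) [0.6093 0.2386 0.08  ]
(189, 147) [0.6088 0.2481 0.    ]
(477, 222) [ 0.4687 -0.2926  0.04  ]
side (231, 283) [0.6068 0.2342 0.08  ]
side (317, 240) [0.4884 0.0593 0.026 ]
```

View pics/crop.png

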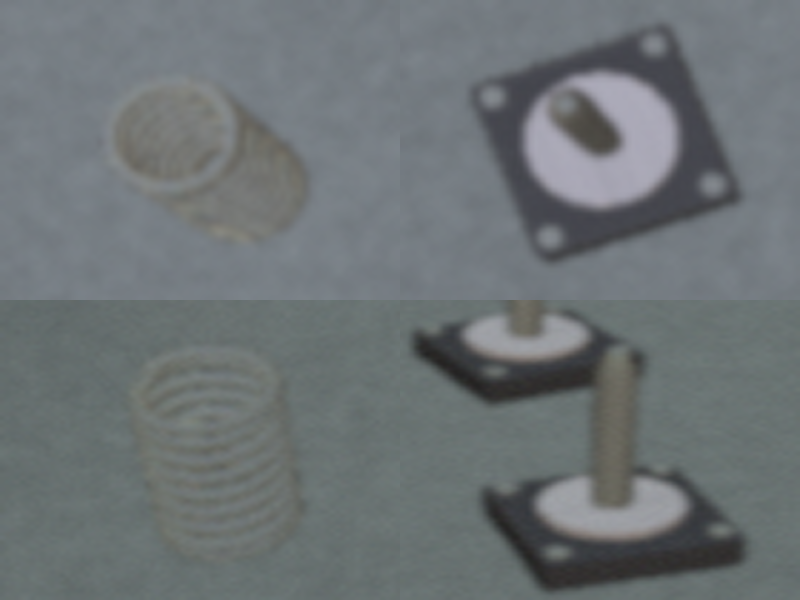

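The crop confirms both. The long coil's top rim is centred at about top (180.2,136.5), with many turns and clearly longer than wide. The grey stand's seat is at top (280.1,207.4), with its tall rod tip at (273.6,200.3).

```bash
python3 - <<'E'
from h import *
for n,uv,z in(("top",(180.1,136.4),.08),("side",(230.7,289.3),.08),("top",(280.1,207.4),.026),("side",(316.8,243.5),.026),("top",(273.6,200.3),.12),("side",(318.3,198),.121)):print(n,cast(n,*uv,z).round(4))
from scipy.spatial.transform import Rotation as R
print(R.from_euler('xyz',bot.observe()["tool_rot"]).as_matrix().round(3))
E
```

```text
top [0.6067 0.2383 0.08  ]
side [0.6043 0.2465 0.08  ]
top [0.4904 0.0638 0.026 ]
side [0.4883 0.0699 0.026 ]
top [0.4905 0.0644 0.12  ]
side [0.4875 0.0601 0.121 ]
[[-0.895  0.446 -0.   ]
 [ 0.446  0.895 -0.001]
 [-0.    -0.001 -1.   ]]
```

Call:
{"op": "move_arm", "data": {"jaw": [0,0,0,0,0,0,0], "dp": [[0,0,0],[0,0,0],[0,0,0],[0,0,0],[0,0,0],[0,0,0],[0,0,0]], "rotation": [[0,0,0.052],[0,0,0.052],[0,0,0.052],[0,0,0.052],[0,0,0.052],[0,0,0.052],[0,0,0]], "squeeze": 40}}

```text
clock: 0.98
position: [0.2788, 0.5592, 0.231]
tool_rot: [-3.142, 0.001, 1.7]
force: [0.5, -0.9, 1.0]
grip_width: 0.0854
```

```bash
cat >> h.py <<'E'
from scipy.spatial.transform import Rotation as R
def go(p):
    s=bot.observe();M=R.from_euler('xyz',s["tool_rot"]).as_matrix()
    print(s["clock"],s["position"].round(4),np.degrees(s["tool_rot"]).round(2),s["force"].round(1),s["grip_width"]);print("dp",(M.T@(np.array(p)-s["position"])/.8).round(4))
E
python3 -c "
from h import *
go([.606,.240,.2])"
```

```text
0.975 [0.2788 0.5592 0.231 ] [-1.800e+02  4.000e-02  9.739e+01] [ 0.5 -0.9  1. ] 0.08540783462562239
dp [-0.4482  0.3543  0.0391]
```

Call:
{"op": "move_arm", "data": {"jaw": [0,0,0,0,0,0,0,0,0,0], "dp": [[-0.0498,0.0394,0.004],[-0.0498,0.0394,0.004],[-0.0498,0.0394,0.004],[-0.0498,0.0394,0.004],[-0.0498,0.0394,0.004],[-0.0498,0.0394,0.004],[-0.0498,0.0394,0.004],[-0.0498,0.0394,0.004],[-0.0498,0.0394,0.004],[0,0,0]], "rotation": [[0,0,0],[0,0,0],[0,0,0],[0,0,0],[0,0,0],[0,0,0],[0,0,0],[0,0,0],[0,0,0],[0,0,0]]}}

```text
clock: 2.22
position: [0.6084, 0.2354, 0.2019]
tool_rot: [3.142, 0.002, 1.697]
force: [0.2, 0.6, -0.1]
grip_width: 0.0853
```

```bash
python3 -c "
from h import *
go([.606,.240,.11])
i=grab_frame('side');cv2.imwrite('pics/s1.png',cv2.resize(i[130:360,120:400],(784,576),interpolation=cv2.INTER_CUBIC))
print(proj('side',bot.observe()['position']))"
```

```text
2.225 [0.6084 0.2354 0.2019] [1.800e+02 1.200e-01 9.726e+01] [ 0.2  0.6 -0.1] 0.0853412024767374
dp [ 0.0063 -0.0022  0.1149]
[219.69818306 214.93871772]
```

View pics/s1.png

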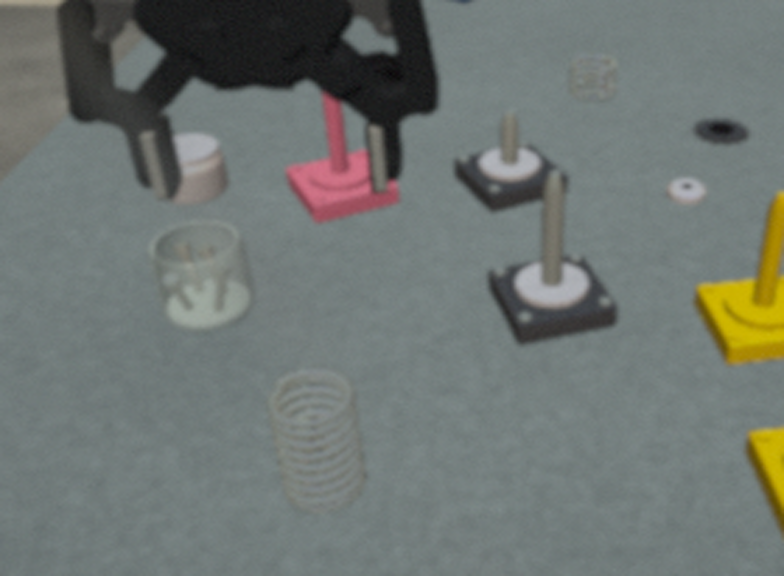

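The open jaws straddle the coil in line. The coil rim sits at side (232,290), unchanged, so I descend over it and close gently.

Call:
{"op": "move_arm", "data": {"jaw": [0,0,0,0,0,0,0], "dp": [[0.0068,-0.003,0],[0,0,0.04],[0,0,0.04],[0,0,0.04],[0,0,0.04],[0,0,0.038],[0,0,0]], "rotation": [[0,0,0],[0,0,0],[0,0,0],[0,0,0],[0,0,0],[0,0,0],[0,0,0]]}}

```text
clock: 3.15
position: [0.601, 0.246, 0.0424]
tool_rot: [-3.138, 0.0, 1.702]
force: [0.1, -0.1, 0.7]
grip_width: 0.0855
```

```bash
python3 -c "
from h import *
go([.6055,.241,.042])
i=grab_frame('side');cv2.imwrite('pics/s2.png',cv2.resize(i[180:360,130:350],(792,576),interpolation=cv2.INTER_CUBIC))
"
```

```text
3.15 [0.601  0.246  0.0424] [-1.798e+02  3.000e-02  9.750e+01] [ 0.1 -0.1  0.7] 0.08552703019267535
dp [-0.0069  0.0048  0.0005]
```

View pics/s2.png

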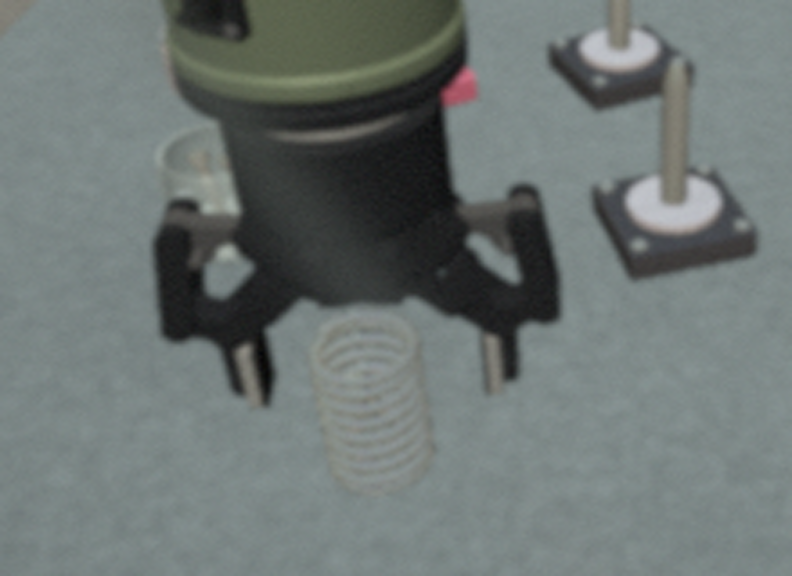

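The fingers straddle the coil, with tips at crop (258,400) and (495,390) and the coil between them at about (370,382). I check the alignment numerically against where the TCP should project.

```bash
python3 -c "
from h import *
g=lambda p:((proj('side',p)-[130,180])*[3.6,3.2]).round(0)
print(g([.601,.246,.055]))
for z,v in((.08,345),(0,465)):
  u={.08:365,0:382}[z]; print(cast('side',130+u/3.6,180+v/3.2,z).round(4))
go([.6055,.241,.042])"
```

```text
[378. 389.]
[0.604  0.2436 0.08  ]
[0.6053 0.2441 0.    ]
3.2 [0.6021 0.246  0.0441] [-179.93   -0.     97.46] [ 0.8 -0.5  0.2] 0.08559974232014958
dp [-0.0067  0.0034  0.0026]
```

Call:
{"op": "move_arm", "data": {"jaw": [0,0,255,255,255,255,255,255,255,255], "dp": [[-0.004,0.0035,0.001],[0,0,0],[0,0,0],[0,0,0],[0,0,0],[0,0,0],[0,0,0],[0,0,0],[0,0,0],[0,0,0]], "rotation": [[0,0,0],[0,0,0],[0,0,0],[0,0,0],[0,0,0],[0,0,0],[0,0,0],[0,0,0],[0,0,0],[0,0,0]], "squeeze": 40}}

```text
clock: 4.45
position: [0.6063, 0.2421, 0.0436]
tool_rot: [3.141, -0.0, 1.699]
force: [-1.9, -0.5, 5.8]
grip_width: 0.0435
```

Call:
{"op": "move_arm", "data": {"jaw": [255,255,255,255,255,255], "dp": [[0,0,-0.02],[0,0,-0.04],[0,0,-0.04],[0,0,-0.04],[0,0,-0.04],[0,0,0]], "rotation": [[0,0,0],[0,0,0],[0,0,0],[0,0,0],[0,0,0],[0,0,0]]}}

```text
clock: 5.2
position: [0.6073, 0.2424, 0.1907]
tool_rot: [3.137, -0.001, 1.698]
force: [-0.4, 0.3, -2.8]
grip_width: 0.0433
```

```bash
python3 -c "
from h import *
go([.490,.064,.19])"
```

```text
5.2 [0.6073 0.2424 0.1907] [ 1.7975e+02 -9.0000e-02  9.7310e+01] [-0.4  0.3 -2.8] 0.04327281701729841
dp [-2.025e-01 -1.739e-01 -2.000e-04]
```

Call:
{"op": "move_arm", "data": {"jaw": [255,255,255,255,255,255,255,255], "dp": [[-0.029,-0.0248,0],[-0.029,-0.0248,0],[-0.029,-0.0248,0],[-0.029,-0.0248,0],[-0.029,-0.0248,0],[-0.029,-0.0248,0],[-0.029,-0.0248,0],[0,0,0]], "rotation": [[0,0,0],[0,0,0],[0,0,0],[0,0,0],[0,0,0],[0,0,0],[0,0,0],[0,0,0]]}}

```text
clock: 6.2
position: [0.488, 0.0615, 0.1874]
tool_rot: [-3.141, 0.0, 1.696]
force: [0.2, -0.0, -1.6]
grip_width: 0.0434
```

```bash
python3 -c "
from h import *
go([.490,.064,.19])
i=grab_frame('side');cv2.imwrite('pics/s3.png',cv2.resize(i[110:280,220:420],(800,600*170*4//680),interpolation=cv2.INTER_CUBIC)[:600])
for z in(.121,.145,.225,.026):print(z,(proj('side',[.49,.064,z])-[220,110])*[4,600/170])"
```

```text
6.2 [0.488  0.0615 0.1874] [-1.7995e+02  2.0000e-02  9.7180e+01] [ 0.2 -0.  -1.6] 0.043357365508458916
dp [ 0.0028  0.0028 -0.0033]
0.121 [387.29656163 314.52474561]
0.145 [388.16346825 272.95439343]
0.225 [391.32325223 121.43480692]
0.026 [384.17637561 464.14551015]
```

View pics/s3.png

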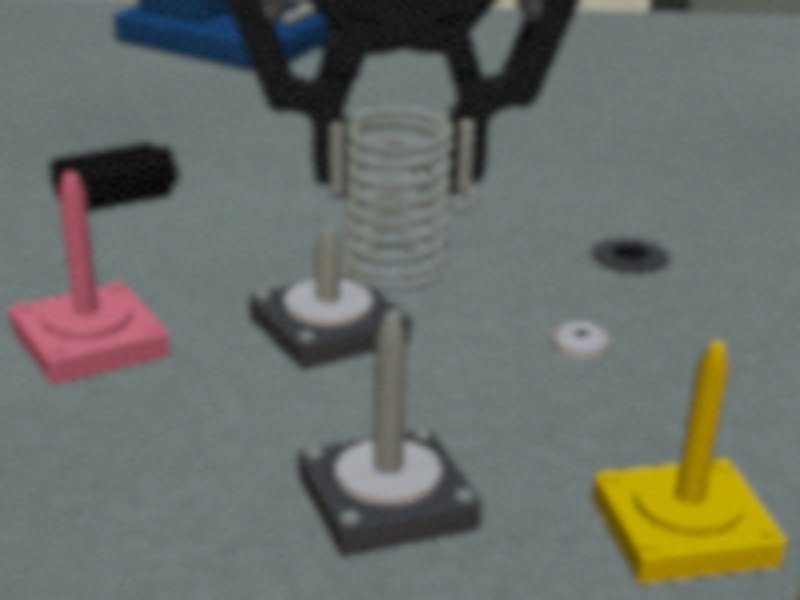

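The coil hangs upright in the grip, its lower rim centred at about crop (397,270). The rod tip is at (393,312), so the coil is within 2–3 mm of the rod axis, against 10 mm of radial play. I make a small correction, then lower in stages.

Call:
{"op": "move_arm", "data": {"jaw": [255,255,255,255,255,255,255], "dp": [[0.0025,0.0015,0],[0,0,0.0125],[0,0,0.0125],[0,0,0.0125],[0,0,0.0125],[0,0,0.0125],[0,0,0]], "rotation": [[0,0,0],[0,0,0],[0,0,0],[0,0,0],[0,0,0],[0,0,0],[0,0,0]]}}

```text
clock: 7.12
position: [0.4897, 0.0652, 0.1365]
tool_rot: [-3.14, 0.0, 1.698]
force: [0.0, -0.4, -0.3]
grip_width: 0.0434
```

```bash
python3 -c "
from h import *
go([.489,.064,.0695])
i=grab_frame('side');cv2.imwrite('pics/s4.png',cv2.resize(i[130:280,220:420],(800,600),interpolation=cv2.INTER_CUBIC))"
```

```text
7.125 [0.4897 0.0652 0.1365] [-1.7993e+02  1.0000e-02  9.7310e+01] [ 0.  -0.4 -0.3] 0.04340979165525624
dp [-0.0014 -0.001   0.0838]
```

View pics/s4.png

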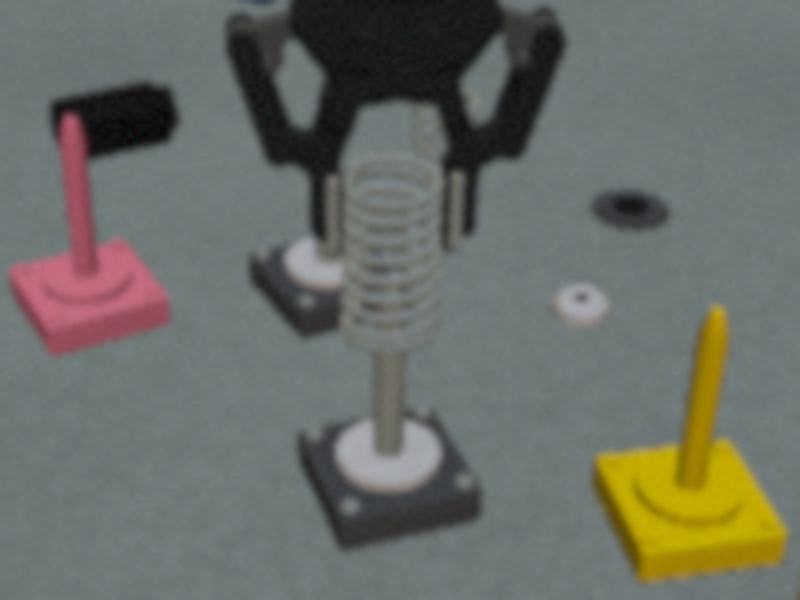

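The rod end is visible inside the coil (lower rim at crop (390,330), rod below it at (388,400)), centred and with no contact force. I continue down.

Call:
{"op": "move_arm", "data": {"jaw": [255,255,255,255,255,255,255], "dp": [[-0.001,-0.001,0.0125],[0,0,0.0125],[0,0,0.0125],[0,0,0.0125],[0,0,0.0125],[0,0,0.0125],[0,0,0]], "rotation": [[0,0,0],[0,0,0],[0,0,0],[0,0,0],[0,0,0],[0,0,0],[0,0,0]]}}

```text
clock: 8.05
position: [0.489, 0.0644, 0.0766]
tool_rot: [-3.14, 0.0, 1.699]
force: [0.7, 0.5, -1.1]
grip_width: 0.0434
```

```bash
python3 -c "
from h import *
go([.489,.064,.0695])"
```

```text
8.05 [0.489  0.0644 0.0766] [-1.7993e+02  1.0000e-02  9.7320e+01] [ 0.7  0.5 -1.1] 0.04336610442872369
dp [-0.0005 -0.0001  0.0088]
```

Now creep in 2 mm steps, watching the force.

Call:
{"op": "move_arm", "data": {"jaw": [255,255,255,255], "dp": [[0,0,0.0025],[0,0,0.0025],[0,0,0.0013],[0,0,0]], "rotation": [[0,0,0],[0,0,0],[0,0,0],[0,0,0]]}}

```text
clock: 8.55
position: [0.4894, 0.0645, 0.0723]
tool_rot: [3.142, -0.0, 1.699]
force: [-0.5, -0.2, -2.0]
grip_width: 0.0432
```

Call:
{"op": "move_arm", "data": {"jaw": [255,255], "dp": [[0,0,0.0013],[0,0,0]], "rotation": [[0,0,0],[0,0,0]]}}

```text
clock: 8.8
position: [0.4894, 0.0645, 0.0712]
tool_rot: [-3.142, 0.0, 1.699]
force: [0.3, 0.2, -2.2]
grip_width: 0.0433
```

Call:
{"op": "move_arm", "data": {"jaw": [255,255], "dp": [[0,0,0.0013],[0,0,0]], "rotation": [[0,0,0],[0,0,0]]}}

```text
clock: 9.05
position: [0.4893, 0.0645, 0.0701]
tool_rot: [-3.141, 0.0, 1.699]
force: [-0.2, 0.2, -1.1]
grip_width: 0.0433
```

Call:
{"op": "move_arm", "data": {"jaw": [255,255], "dp": [[0,0,0.0013],[0,0,0]], "rotation": [[0,0,0],[0,0,0]]}}

```text
clock: 9.3
position: [0.4895, 0.0645, 0.0695]
tool_rot: [3.141, -0.0, 1.699]
force: [-2.0, -0.4, 11.4]
grip_width: 0.0435
```

Call:
{"op": "move_arm", "data": {"jaw": [255,255], "dp": [[0,0,0.0013],[0,0,0]], "rotation": [[0,0,0],[0,0,0]]}}

```text
clock: 9.55
position: [0.4899, 0.0646, 0.0692]
tool_rot: [3.14, -0.001, 1.698]
force: [-6.5, 0.6, 29.7]
grip_width: 0.0435
```

```bash
python3 -c "
from h import *
go([.489,.064,.0695])
i=grab_frame('side');cv2.imwrite('pics/s5.png',cv2.resize(i[150:270,240:400],(800,600),interpolation=cv2.INTER_CUBIC))"
```

```text
9.55 [0.4899 0.0646 0.0692] [ 1.7993e+02 -3.0000e-02  9.7300e+01] [-6.5  0.6 29.7] 0.043463711949603356
dp [-0.0006 -0.0012 -0.0003]
```

View pics/s5.png

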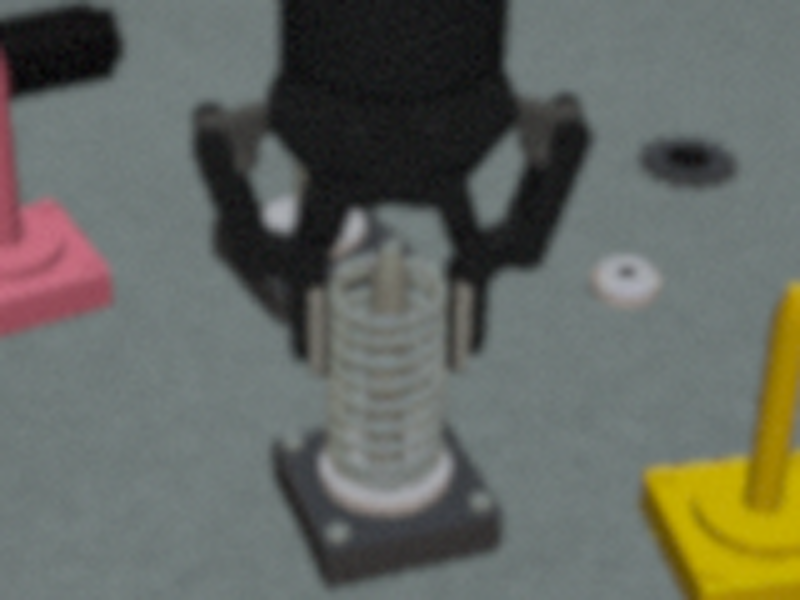

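The coil stands on the seat (lower rim at crop (388,480), seat ring visible around it), the rod tip shows above it at (390,245), and the contact force was 11 then 30 N. I ease the press off by 1 mm, open, and withdraw straight up.

Call:
{"op": "move_arm", "data": {"jaw": [255,255,0,0,0,0,0,0,0], "dp": [[0,0,-0.0018],[0,0,0],[0,0,0],[0,0,0],[0,0,0],[0,0,0],[0,0,0],[0,0,0],[0,0,0]], "rotation": [[0,0,0],[0,0,0],[0,0,0],[0,0,0],[0,0,0],[0,0,0],[0,0,0],[0,0,0],[0,0,0]]}}

```text
clock: 10.72
position: [0.4894, 0.0645, 0.0695]
tool_rot: [-3.142, -0.0, 1.699]
force: [-0.4, -0.1, 0.7]
grip_width: 0.0857
```

Call:
{"op": "move_arm", "data": {"jaw": [0,0,0,0,0,0,0], "dp": [[0,0,-0.025],[0,0,-0.04],[0,0,-0.04],[0,0,-0.04],[0,0,-0.04],[0,0,0],[0,0,0]], "rotation": [[0,0,0],[0,0,0],[0,0,0],[0,0,0],[0,0,0],[0,0,0],[0,0,0]]}}

```text
clock: 11.6
position: [0.4891, 0.0645, 0.217]
tool_rot: [-3.141, 0.0, 1.699]
force: [1.1, -1.0, -1.2]
grip_width: 0.0855
```

```bash
python3 -c "
from h import *
go([.489,.064,.2])
i=grab_frame('side');cv2.imwrite('pics/s6.png',cv2.resize(i[120:280,220:420],(750,600),interpolation=cv2.INTER_CUBIC))"
```

```text
11.6 [0.4891 0.0645 0.217 ] [-179.97    0.     97.33] [ 1.1 -1.  -1.2] 0.08549384244553501
dp [-0.0006 -0.0002  0.0213]
```

View pics/s6.png

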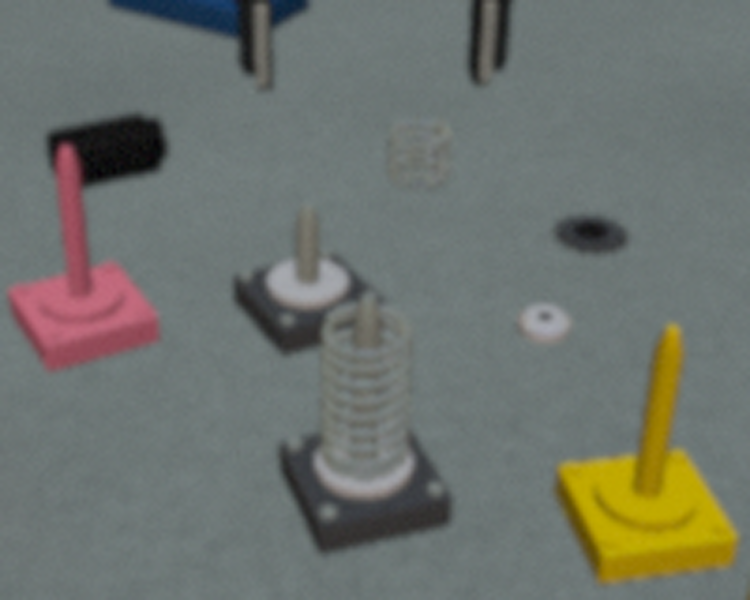

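The long spring stands upright on the seat around the rod at crop (366,390). The fingers are clear above it, and the short spring is untouched at (420,153).

```bash
python3 -c "
from workcell import workorder
print(workorder.job_done())"
```

```text
the job is handed in; nothing more can be done
None
```

I gripped the long spring (43.4 mm opening) and threaded it over the taller grey rod. It went on without needing a twist. I lowered it in the grip until it met the seat, eased off the press, opened the gripper and withdrew straight up. The job was handed in at about 11.7 s.

- **Seating:** contact came at a TCP height of 0.0695 m, exactly as predicted. The vertical force rose to 11 N and then 30 N at seating, below the limits.
- **Final picture:** the long spring stands upright on the seat with the rod tip showing above it. The gripper is clear, and the short spring is standing where it was.
- **Disagreements:** the two camera views differed by up to 8 mm in y for the spring and 6 mm for the seat. Later close-up looks narrowed this to a few millimetres. TCP readings scattered by a few millimetres after moves. Both were within the 10 mm radial play of the spring on the rod.
- **Not measured:** I judged the final tilt and the short spring's position by eye from the last picture, not by numbers.

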